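# Set up a spruce bar on cork-faced blocks under a weight

### The arm

A 7-joint arm with a two-finger parallel gripper is mounted at the origin on the work surface. World frame = base frame: x ahead of the robot, y to its left, z up, the work surface at z = 0. Lengths are in m, angles in rad, forces in N, time in s.
With the tool pointing down it reaches from about 0.425 to 0.95 m from the base axis. Payload 16.7 kg.
Tool frame: the origin (TCP) lies at the very end of the fingers, on their centre line; the grasp point (between the pads) lies 19 mm behind it (ctrl.grip_point_offset is the distance from the TCP to the grasp point, in m); z points along the fingers, y is the line along which they close (so a half turn about z gives the same grasp; the last joint's range is limited). The gripper opens to 94 mm and grips with 3 to 60 N. Pads are 16 mm wide; open, the fingers measure 119 mm over their backs; the gripper's body (75 mm by 177 mm) begins 78 mm behind the grasp point.
Start: joints at [-1.331, 0.426, 0.074, 1.606, -0.034, 1.111, -0.067], TCP at [0.256, 0.625, 0.205] pointing down, gripper open.
Joint ranges: [-2.85, 2.85], [-0.5, 2.14], [-1.23, 1.37], [0.21, 2.46], [-1.02, 4.16], [0.16, 2.05], [-2.73, 2.73]. Speed limits (rad/s): [1.89, 1.89, 2.39, 2.39, 3.01, 3.01, 3.01].

### API

Orientations are given as a unit quaternion [x, y, z, w].
In Python, from cell import ctrl, observe, imaging gives the robot as it stands. Calls block until the motion is done:
- ctrl.move_ptp(position, orientation): joint-space move of the TCP to a pose.
- ctrl.servo_line(position, velocity=0.15, frame=None, threshold=None): straight line of the TCP; frame=None keeps the orientation; velocity is the mean speed in m/s. With threshold (N) it stops when the force on the tool has changed by that much, and returns True; else False.
- ctrl.set_joints(angles): joint-space move.
- ctrl.command_gripper(opening, force=None): finger opening in m; force is the grip in N (None keeps the last); returns when the fingers have stopped.
- ctrl.hold(seconds).
- ctrl.solve_ik(position, orientation): joint angles nearest the present ones, or None.
- observe(): the state.
- imaging.camera(name): name is "side" or "top" or "wrist"; returns a dict with "pixels" (384x512x3 uint8, red, green, blue), "mtx" (3x3 intrinsics, pixels), "k1" (the pictures are not rectified: a ray, as slopes to the right and down, at radius r is drawn at 1 + k1 r^2 times it, then the intrinsics apply), "extrinsics" (4x4, takes a point from camera to world coordinates). Camera axes: x right, y up, looking along -z (the intrinsics and any distortion apply to the point x, -y, -z); pixel columns grow to the right and rows downward; lengths in m; the calibration is good to about 2 mm. A picture is of the moment at which its call begins. There is no depth.
A pose or a line that the arm cannot do raises ctrl.IKError and nothing moves.
- ctrl.close_job(): hands the job in; it is judged then, once.
Trained networks look in the newest picture that a camera, given by its name, has taken for a name from the list of things; names that differ only in an ending like _2 or _b are one class to them, and where a whole thing is asked for, a point or a joint stands for the part that bears it (a point fixed in the world has none). Each returns a list of dicts, best first, with "p" (0 to 1); they miss things now and then, are a little off and sometimes report something else, mostly with a low value. They report only what shows in the picture. A call takes as long as a camera call. They do not tell look-alikes from the thing itself.
- imaging.recognise(query, camera): "rect" ([left, top, right, bottom] in pixels, round what is visible of it).
The state is a dict: "clock": time; "q": joint angles; "joint_velocities": joint speeds; "effort": joint torques, N m; "position": TCP position; "eef_rot": TCP orientation; "contact_force": force on the tool from outside, world axes, zero at the start; "wrist_torque": the same for the moment, N m; "finger_gap": finger opening in m; "finger_force": force on a finger pad.
Only numpy, scipy, OpenCV 4.12 (cv2) and the standard library are available. Lean on these libraries where they do the work, as an engineer would, in place of code of your own. Each camera call takes 0.05 s, during which the arm holds its last target. There are 200 camera calls.

### The job

Take every clamp block out of the sloped bin and set each in a pocket of its own in the gluing rail, cork face up and foot fully home, so placed that the bar will lie steady on them. When all sit flush, lay the spruce bar on the corks, level and centred along the rail, and then stand the brass weight upright on the middle of the bar. The wood is soft, so grip the blocks and the bar lightly (at most about 50 N a finger), and leave the other things on the bench alone.

Things in the scene. Friction and masses are not known exactly. Their poses are not given: they have to be found in the camera images.
- bin: Plywood bin, fixed, 110 (x) x 326 mm, 41 mm high: five sloped compartments side by side along its y axis, 62 mm apart (at y = -124, -62, 0, 62, 124 mm). Each is a straight V trough along the bin's x axis, both slopes at 45 degrees, lowest line 16 mm and top edges 41 mm above the bench, open at both ends. Origin on the bench under its centre, z up.
- rail: Pale wooden gluing rail, fixed, a beam 50 (its x) x 310 (its y) x 45 mm high, with five rectangular pockets in its top in a row along y. Feet 90 (x) x 30 (y) x 12 mm are under it at y = -135 and +135 mm. Origin on the bench under its centre, z up.
- weight: Plain round brass weight, loose, 38 mm in diameter, 42 mm high, with a shallow groove near its top, about 0.38 kg, standing upright on the bench. Origin in the middle of its underside, z up its axis.
- bar: Square pale spruce bar blank, 290 x 28 x 28 mm, loose, about 0.1 kg, lying on the bench at the start. Origin at its centre, x along its length. Soft: total force of both fingers on it must stay under 120 N.
- pocket0 (a point): Pocket in the rail: 38 mm along the rail's x, 28 mm along its y, 18 mm deep, bevelled mouth. Point at the centre of its mouth, level with the rail's top (45 mm above the bench); axes as the rail. It lies at y = -120 mm on the rail.
- pocket1 (a point): Pocket in the rail: 38 mm along the rail's x, 28 mm along its y, 18 mm deep, bevelled mouth. Point at the centre of its mouth, level with the rail's top (45 mm above the bench); axes as the rail. It lies at y = -60 mm on the rail.
- pocket2 (a point): Pocket in the rail: 38 mm along the rail's x, 28 mm along its y, 18 mm deep, bevelled mouth. Point at the centre of its mouth, level with the rail's top (45 mm above the bench); axes as the rail. It lies at y = 0 mm on the rail.
- pocket3 (a point): Pocket in the rail: 38 mm along the rail's x, 28 mm along its y, 18 mm deep, bevelled mouth. Point at the centre of its mouth, level with the rail's top (45 mm above the bench); axes as the rail. It lies at y = 60 mm on the rail.
- pocket4 (a point): Pocket in the rail: 38 mm along the rail's x, 28 mm along its y, 18 mm deep, bevelled mouth. Point at the centre of its mouth, level with the rail's top (45 mm above the bench); axes as the rail. It lies at y = 120 mm on the rail.
- block0: Dark wood clamp block (40 g; None if absent), T section: head 60 (x) x 34 (y) x 20 mm, its top 4 mm cork, facing the block's +z; below, centred, a foot 34 x 24 x 14 mm. 34 mm high in all; origin at mid length, width and height. Starts along a trough, rolled 45 degrees about its x to either side, cork obliquely up. Seated, the head rests on the rail's top. Fingers' total force on it: under 120 N.
- block1: Dark wood clamp block (40 g; None if absent), T section: head 60 (x) x 34 (y) x 20 mm, its top 4 mm cork, facing the block's +z; below, centred, a foot 34 x 24 x 14 mm. 34 mm high in all; origin at mid length, width and height. Starts along a trough, rolled 45 degrees about its x to either side, cork obliquely up. Seated, the head rests on the rail's top. Fingers' total force on it: under 120 N.
- block2: Dark wood clamp block (40 g; None if absent), T section: head 60 (x) x 34 (y) x 20 mm, its top 4 mm cork, facing the block's +z; below, centred, a foot 34 x 24 x 14 mm. 34 mm high in all; origin at mid length, width and height. Starts along a trough, rolled 45 degrees about its x to either side, cork obliquely up. Seated, the head rests on the rail's top. Fingers' total force on it: under 120 N.
- block3: Dark wood clamp block (40 g; None if absent), T section: head 60 (x) x 34 (y) x 20 mm, its top 4 mm cork, facing the block's +z; below, centred, a foot 34 x 24 x 14 mm. 34 mm high in all; origin at mid length, width and height. Starts along a trough, rolled 45 degrees about its x to either side, cork obliquely up. Seated, the head rests on the rail's top. Fingers' total force on it: under 120 N.
- block4: Dark wood clamp block (40 g; None if absent), T section: head 60 (x) x 34 (y) x 20 mm, its top 4 mm cork, facing the block's +z; below, centred, a foot 34 x 24 x 14 mm. 34 mm high in all; origin at mid length, width and height. Starts along a trough, rolled 45 degrees about its x to either side, cork obliquely up. Seated, the head rests on the rail's top. Fingers' total force on it: under 120 N.
- varnish: Bystander, to be left alone: amber jar, 48 mm wide, 85 mm high. Origin in the middle of its underside.
- gluecup: Bystander, to be left alone: copper cup, 68 mm wide, 60 mm high. Origin in the middle of its underside.
- chisel: Bystander, to be left alone: wooden-handled hand tool 200 mm long, lying. Origin on the bench near its middle.
- brush: Bystander, to be left alone: brush 180 mm long, lying. Origin on the bench near its middle.
- plane: Bystander, to be left alone: small brass thumb plane, 48 x 22 x 28 mm. Origin in the middle of its underside.
- spool: Bystander, to be left alone: wooden spool, 34 mm wide, 44 mm high. Origin in the middle of its underside.
- mallet: Bystander, to be left alone: wooden mallet head-down, 68 mm wide, 155 mm high. Origin in the middle of its underside.
There are look-alikes about, which are no part of the job. What is shaped like the block0 but green, pink or purple is not meant.

How it is judged:
On the way, in this order (a step that is already met when the one before it is completed fails the run):
1. every block sits in a pocket of the rail, cork up, foot fully home (angle between each of block0, block1, block2, block3, block4's own z axis and vertical below 0.06 rad and ((horizontal distance between block0 and pocket0 below 0.006 m and z of block0 in the frame of pocket0 between 0.001 and 0.0055 m and angle between the x axis of block0 and the x axis of pocket0, either way round below 0.2 rad) or (horizontal distance between block0 and pocket1 below 0.006 m and z of block0 in the frame of pocket1 between 0.001 and 0.0055 m and angle between the x axis of block0 and the x axis of pocket1, either way round below 0.2 rad) or (horizontal distance between block0 and pocket2 below 0.006 m and z of block0 in the frame of pocket2 between 0.001 and 0.0055 m and angle between the x axis of block0 and the x axis of pocket2, either way round below 0.2 rad) or (horizontal distance between block0 and pocket3 below 0.006 m and z of block0 in the frame of pocket3 between 0.001 and 0.0055 m and angle between the x axis of block0 and the x axis of pocket3, either way round below 0.2 rad) or (horizontal distance between block0 and pocket4 below 0.006 m and z of block0 in the frame of pocket4 between 0.001 and 0.0055 m and angle between the x axis of block0 and the x axis of pocket4, either way round below 0.2 rad)) and ((horizontal distance between block1 and pocket0 below 0.006 m and z of block1 in the frame of pocket0 between 0.001 and 0.0055 m and angle between the x axis of block1 and the x axis of pocket0, either way round below 0.2 rad) or (horizontal distance between block1 and pocket1 below 0.006 m and z of block1 in the frame of pocket1 between 0.001 and 0.0055 m and angle between the x axis of block1 and the x axis of pocket1, either way round below 0.2 rad) or (horizontal distance between block1 and pocket2 below 0.006 m and z of block1 in the frame of pocket2 between 0.001 and 0.0055 m and angle between the x axis of block1 and the x axis of pocket2, either way round below 0.2 rad) or (horizontal distance between block1 and pocket3 below 0.006 m and z of block1 in the frame of pocket3 between 0.001 and 0.0055 m and angle between the x axis of block1 and the x axis of pocket3, either way round below 0.2 rad) or (horizontal distance between block1 and pocket4 below 0.006 m and z of block1 in the frame of pocket4 between 0.001 and 0.0055 m and angle between the x axis of block1 and the x axis of pocket4, either way round below 0.2 rad)) and ((horizontal distance between block2 and pocket0 below 0.006 m and z of block2 in the frame of pocket0 between 0.001 and 0.0055 m and angle between the x axis of block2 and the x axis of pocket0, either way round below 0.2 rad) or (horizontal distance between block2 and pocket1 below 0.006 m and z of block2 in the frame of pocket1 between 0.001 and 0.0055 m and angle between the x axis of block2 and the x axis of pocket1, either way round below 0.2 rad) or (horizontal distance between block2 and pocket2 below 0.006 m and z of block2 in the frame of pocket2 between 0.001 and 0.0055 m and angle between the x axis of block2 and the x axis of pocket2, either way round below 0.2 rad) or (horizontal distance between block2 and pocket3 below 0.006 m and z of block2 in the frame of pocket3 between 0.001 and 0.0055 m and angle between the x axis of block2 and the x axis of pocket3, either way round below 0.2 rad) or (horizontal distance between block2 and pocket4 below 0.006 m and z of block2 in the frame of pocket4 between 0.001 and 0.0055 m and angle between the x axis of block2 and the x axis of pocket4, either way round below 0.2 rad)) and ((horizontal distance between block3 and pocket0 below 0.006 m and z of block3 in the frame of pocket0 between 0.001 and 0.0055 m and angle between the x axis of block3 and the x axis of pocket0, either way round below 0.2 rad) or (horizontal distance between block3 and pocket1 below 0.006 m and z of block3 in the frame of pocket1 between 0.001 and 0.0055 m and angle between the x axis of block3 and the x axis of pocket1, either way round below 0.2 rad) or (horizontal distance between block3 and pocket2 below 0.006 m and z of block3 in the frame of pocket2 between 0.001 and 0.0055 m and angle between the x axis of block3 and the x axis of pocket2, either way round below 0.2 rad) or (horizontal distance between block3 and pocket3 below 0.006 m and z of block3 in the frame of pocket3 between 0.001 and 0.0055 m and angle between the x axis of block3 and the x axis of pocket3, either way round below 0.2 rad) or (horizontal distance between block3 and pocket4 below 0.006 m and z of block3 in the frame of pocket4 between 0.001 and 0.0055 m and angle between the x axis of block3 and the x axis of pocket4, either way round below 0.2 rad)) and ((horizontal distance between block4 and pocket0 below 0.006 m and z of block4 in the frame of pocket0 between 0.001 and 0.0055 m and angle between the x axis of block4 and the x axis of pocket0, either way round below 0.2 rad) or (horizontal distance between block4 and pocket1 below 0.006 m and z of block4 in the frame of pocket1 between 0.001 and 0.0055 m and angle between the x axis of block4 and the x axis of pocket1, either way round below 0.2 rad) or (horizontal distance between block4 and pocket2 below 0.006 m and z of block4 in the frame of pocket2 between 0.001 and 0.0055 m and angle between the x axis of block4 and the x axis of pocket2, either way round below 0.2 rad) or (horizontal distance between block4 and pocket3 below 0.006 m and z of block4 in the frame of pocket3 between 0.001 and 0.0055 m and angle between the x axis of block4 and the x axis of pocket3, either way round below 0.2 rad) or (horizontal distance between block4 and pocket4 below 0.006 m and z of block4 in the frame of pocket4 between 0.001 and 0.0055 m and angle between the x axis of block4 and the x axis of pocket4, either way round below 0.2 rad))), for 0.2 s.
2. the bar lies level along the rail on the corks (z of bar in the frame of rail between 0.0755 and 0.0825 m and x of bar in the frame of rail between -0.018 and 0.018 m and y of bar in the frame of rail between -0.035 and 0.035 m and angle between the x axis of bar and the y axis of rail, either way round below 0.14 rad and angle between bar's own x axis and vertical between 1.52 and 1.62 rad and linear speed of bar below 0.02 m/s), for 0.2 s.
At the end, for the whole second after the job is handed in: Blocks: each in a pocket to 6 mm, within 2.5 mm of flush, cork up, upright to 0.06 rad, along rail x to 0.2. Bar on the corks: level to 0.05 rad, along the rail to 0.14, centred to 18 mm across, 35 mm along. Weight upright to 0.06 rad on the bar, within 20 mm of its middle. All at rest (all of step 1 and all of step 2 and linear speed of each of block0, block1, block2, block3, block4, weight below 0.02 m/s and horizontal distance between weight and bar below 0.02 m and angle between weight's own z axis and vertical below 0.06 rad and z of weight in the frame of rail between 0.089 and 0.097 m); the robot touches nothing.
It fails at once if a block or the bar is squeezed or pushed by the fingers with more than 120 N in all (contact force between the fingers and block0 above 120 N or contact force between the fingers and block1 above 120 N or contact force between the fingers and block2 above 120 N or contact force between the fingers and block3 above 120 N or contact force between the fingers and block4 above 120 N or contact force between the fingers and bar above 120 N).
It fails at once if a bystander is moved more than 40 mm (distance of any of varnish, gluecup, chisel, brush, plane, spool, mallet from where it was at the start of the episode above 0.04 m).
Of block0, block1, block2, block3, block4 only 3 to 5 are there at a start; the rules pass over those that are not, and their reading is None.
At some moment in a run one of block0, block1, block2, block3, block4, bar may be knocked a few centimetres aside while the robot is not near it.
Once in a run the grip may slacken for a moment while it holds something.
It also fails if it takes over 210 s, if anything falls off the work surface, if the arm or the gripper's body presses on something with over 40 N, if the wrist force passes 120 N, or if a joint passes its speed limit or range.

## Working session

There is one attempt and no reset: what is moved stays moved. The work goes in short steps, each a Python script; the robot and the scene stay as the last script left them, time stands still between calls to the robot, and variables do not carry over. Pictures are saved under pics/ and viewed, at most 14 in all, crops included, and the job is handed in when it is done.

```bash
ls; mkdir -p pics; python3 - <<'E'
from cell import ctrl, observe, imaging
import cv2,numpy as np
for c in ["top","side"]:
    r=imaging.camera(c); cv2.imwrite(f"pics/{c}0.png",cv2.resize(r["pixels"][:,:,::-1],(800,600),interpolation=cv2.INTER_CUBIC))
    print(c,r["mtx"].round(1).tolist(),r["k1"],r["extrinsics"].round(3).tolist())
    for q in ["bin","rail","weight","bar","block0","pocket0"]:
        print(q,[(round(d["p"],2),np.round(d["rect"]).tolist()) for d in imaging.recognise(q,c)][:8])
o=observe();print(o)
E
```

```text
pics
top [[362.5, 0.0, 255.4], [0.0, 362.5, 193.0], [0.0, 0.0, 1.0]] -0.06247267952640083 [[-0.02, 0.989, -0.147, 0.332], [-1.0, -0.02, 0.0, 0.02], [-0.003, 0.147, 0.989, 1.077], [0.0, 0.0, 0.0, 1.0]]
bin []
rail [(0.62, [141.0, 193.0, 253.0, 224.0])]
weight [(0.61, [170.0, 134.0, 184.0, 149.0]), (0.58, [288.0, 192.0, 309.0, 216.0]), (0.56, [338.0, 130.0, 348.0, 149.0]), (0.46, [139.0, 107.0, 157.0, 127.0])]
bar [(0.59, [206.0, 127.0, 305.0, 146.0]), (0.22, [338.0, 129.0, 349.0, 146.0])]
block0 [(0.83, [386.0, 280.0, 404.0, 302.0]), (0.79, [311.0, 188.0, 328.0, 216.0]), (0.78, [408.0, 248.0, 434.0, 267.0]), (0.69, [335.0, 198.0, 351.0, 224.0]), (0.61, [352.0, 155.0, 376.0, 172.0]), (0.57, [351.0, 203.0, 368.0, 223.0]), (0.57, [288.0, 194.0, 305.0, 215.0]), (0.54, [359.0, 254.0, 384.0, 273.0])]
pocket0 [(0.7, [140.0, 194.0, 248.0, 225.0])]
side [[483.4, 0.0, 254.5], [0.0, 483.4, 188.9], [0.0, 0.0, 1.0]] -0.11558071244786439 [[0.899, 0.224, -0.376, -0.04], [-0.437, 0.506, -0.744, -1.003], [0.024, 0.833, 0.552, 0.822], [0.0, 0.0, 0.0, 1.0]]
bin [(0.59, [243.0, 209.0, 331.0, 312.0]), (0.
[... 627 characters left out ...]
[-1.33152087,  0.42608059,  0.07395043,  1.60600703, -0.03407851,
        1.11082903, -0.06709715]), 'joint_velocities': array([ 0.00011704, -0.00102143,  0.00016331,  0.00013559,  0.0008565 ,
       -0.00084346, -0.0008704 ]), 'effort': array([-1.34874841e-03, -9.35309386e+01,  3.66116256e+00, -4.54462874e+01,
       -4.91983909e-02,  1.32232023e-02, -5.25683186e-05]), 'position': array([0.25589841, 0.62456007, 0.20547816]), 'eef_rot': array([ 1.93210752e-01,  9.81157278e-01, -3.20126750e-05, -8.31512669e-07]), 'contact_force': array([-0.24810349,  0.13300713, -0.51325868]), 'wrist_torque': array([ 0.02739354, -0.03087255,  0.00569711]), 'finger_force': 0.0, 'finger_gap': 0.094197881242412}
```

View pics/top0.png

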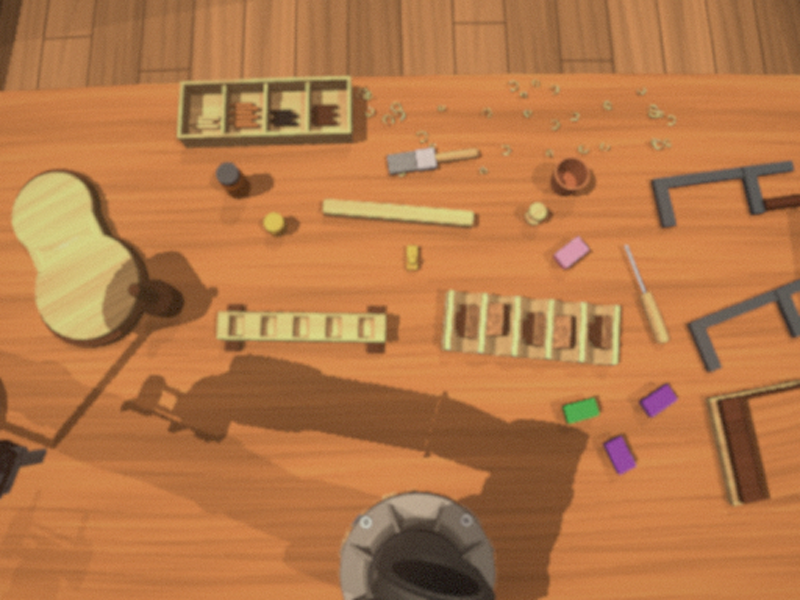

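View pics/side0.png

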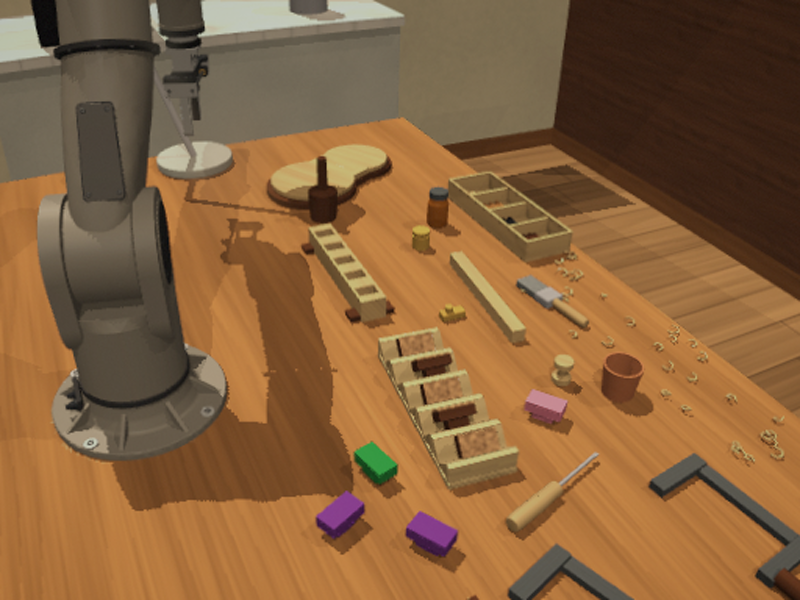

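Both pictures, in 800x600 coordinates:
- **Bin:** in the top view it lies at about (532,328), with dark blocks at x = 468, 497, 537, 565 and 600. In the side view the corks of the 1st, 3rd and 5th blocks face the camera (−y), and those of the 2nd and 4th face away (+y).
- **Look-alikes for a block:** green (581,410), purple (658,400) and (620,454), pink (572,252). The wanted blocks are the five dark wood ones in the bin.
- **Weight:** brass cylinder at (275,222). The spool (537,212) and plane (412,257) could be taken for it.
- **Bar:** (398,212).
- **Rail:** (301,326).

Next I take wrist views above the bin and rail.

```bash
cat > h.py <<'E'
from cell import ctrl, observe, imaging
import cv2,numpy as np
from scipy.spatial.transform import Rotation as R
def shot(c,save=None):
    r=imaging.camera(c)
    if save: cv2.imwrite(f"pics/{save}.png",cv2.resize(r["pixels"][:,:,::-1],(800,600),interpolation=cv2.INTER_CUBIC))
    return r
def p2w(r,uv,z):
    uv=np.atleast_2d(uv).astype(float)
    n=cv2.undistortPoints(uv[:,None],r["mtx"],np.array([r["k1"],0,0,0.]))[:,0]
    d=np.c_[n[:,0],-n[:,1],-np.ones(len(n))]@r["extrinsics"][:3,:3].T
    o=r["extrinsics"][:3,3]
    return o+d*((z-o[2])/d[:,2])[:,None]
def w2p(r,P):
    P=np.atleast_2d(P).astype(float)
    c=(P-r["extrinsics"][:3,3])@r["extrinsics"][:3,:3]; n=np.c_[-c[:,0]/c[:,2],c[:,1]/c[:,2]]
    n*=1+r["k1"]*(n**2).sum(1)[:,None]
    return n*[r["mtx"][0,0],r["mtx"][1,1]]+r["mtx"][:2,2]
def ori(yaw,roll=0):
    """tool y at angle yaw in plane; tool then rotated by roll about its y axis' direction (world). tool z down at roll 0"""
    y=np.array([np.cos(yaw),np.sin(yaw),0]); z=np.array([0,0,-1.]); x=np.cross(y,z)
    return (R.from_rotvec(y*roll)*R.from_matrix(np.c_[x,y,z])).as_quat()
E
python3 - <<'E'
from h import *
r=shot("top"); s=800/512
def P(uv,z): return p2w(r,np.array(uv)/s,z).round(3).tolist()
print("bin corners",P([[446,291],[621,306],[444,350],[619,364]],.041))
print("rail",P([[218,312],[386,314],[218,341],[385,343]],.045))
print("bar",P([[324,200],[474,210],[474,226],[322,213]],.028))
print("weight",P([[275,222]],.04),"spool",P([[537,212]],.04),"mallet",P([[130,290]],.15))
for p in ([.45,-.2,.33],[.5,.2,.33]):
    for y in (0,np.pi):print(p,ctrl.solve_ik(p,ori(y)))
E
```

```text
bin corners [[0.504, -0.067, 0.041], [0.469, -0.393, 0.041], [0.395, -0.06, 0.041], [0.362, -0.381, 0.041]]
rail [[0.473, 0.356, 0.045], [0.463, 0.045, 0.045], [0.419, 0.354, 0.045], [0.41, 0.047, 0.045]]
bar [[0.689, 0.161, 0.028], [0.663, -0.128, 0.028], [0.631, -0.126, 0.028], [0.663, 0.165, 0.028]]
weight [[0.644, 0.253, 0.04]] spool [[0.653, -0.246, 0.04]] mallet [[0.499, 0.473, 0.15]]
[0.45, -0.2, 0.33] [-1.18151923 -0.23346876  1.32053164  1.88178455  0.23318879  1.32518527
  0.07464648]
[0.45, -0.2, 0.33] None
[0.5, 0.2, 0.33] [-0.99073069  0.10569345  0.54232073  1.77232329 -0.05688178  1.2790979
 -0.4345063 ]
[0.5, 0.2, 0.33] [-0.59779717  0.107439    0.10745389  1.75222096 -0.01199548  1.28256725
  2.65404443]
```

```bash
python3 - <<'E'
from h import *
ctrl.move_ptp([.46,.2,.33],ori(-.03)); r=shot("wrist","w_rail"); print(r["extrinsics"].round(3).tolist(),r["mtx"].round(0).tolist())
np.save("wr.npy",r,allow_pickle=True)
ctrl.move_ptp([.44,-.22,.33],ori(-.1)); r=shot("wrist","w_bin"); print(r["extrinsics"].round(3).tolist())
np.save("wb.npy",r,allow_pickle=True)
print(observe()["q"],observe()["clock"])
E
```

```text
[[1.0, 0.026, 0.008, 0.462], [-0.027, 0.957, 0.288, 0.286], [-0.001, -0.288, 0.957, 0.508], [0.0, 0.0, 0.0, 1.0]] [[290.0, 0.0, 252.0], [0.0, 290.0, 194.0], [0.0, 0.0, 1.0]]
[[0.995, 0.093, 0.028, 0.448], [-0.098, 0.953, 0.287, -0.135], [-0.0, -0.288, 0.958, 0.509], [0.0, 0.0, 0.0, 1.0]]
[-0.89717646 -0.06591628  1.21274074  1.88134308  0.06480955  1.28397144
  0.19842575] 4.175
```

View pics/w_rail.png

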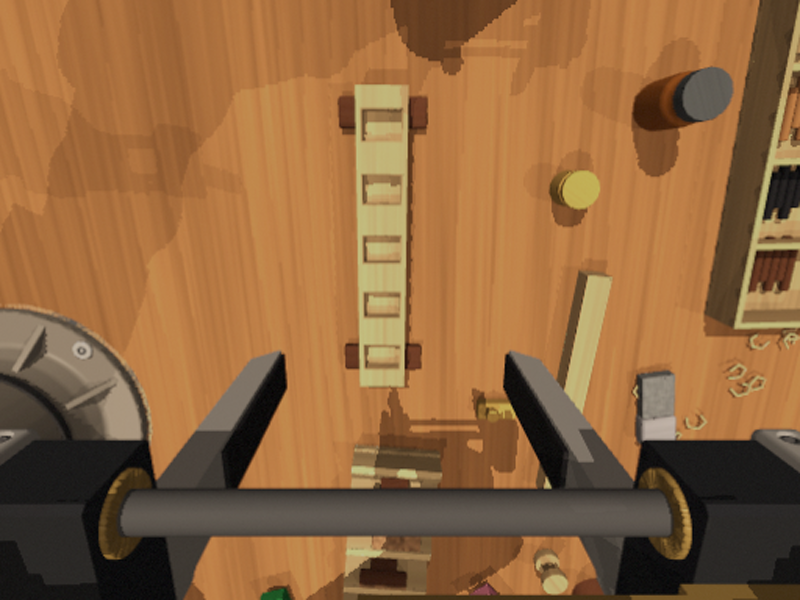

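View pics/w_bin.png

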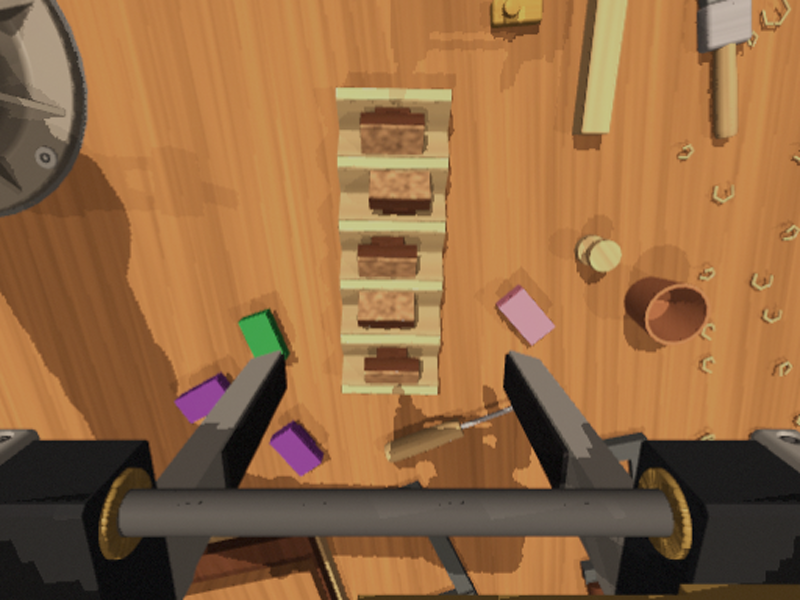

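The wrist views match the side view: from the top of the picture (largest y), corks face −y, +y, −y, +y, −y, with blocks at about (392,130), (400,190), (388,258), (386,308) and (392,365). The rail's top corners are (356,85), (409,86), (405,387) and (360,386). I now fit the poses.

```bash
cat >> h.py <<'E'
from scipy.optimize import least_squares
def refine(r,uv,w=4):
    g=cv2.cvtColor(r["pixels"],cv2.COLOR_RGB2GRAY)
    return cv2.cornerSubPix(g,np.float32(uv).reshape(-1,1,2),(w,w),(-1,-1),(3,50,.01))[:,0]
def fit(r,uv,loc,x0):
    """pose (x,y,yaw) of a body on the bench whose local points loc show at uv"""
    loc=np.array(loc,float)
    def W(q): c,s=np.cos(q[2]),np.sin(q[2]); return np.c_[q[0]+c*loc[:,0]-s*loc[:,1],q[1]+s*loc[:,0]+c*loc[:,1],loc[:,2]]
    f=least_squares(lambda q:(w2p(r,W(q))-uv).ravel(),x0); return f.x, np.abs(f.fun).max()
E
python3 - <<'E'
from h import *
s=800/512
r=np.load("wr.npy",allow_pickle=True).item()
print("tcp px",(w2p(r,[[.46,.2,.33]])*s).round(1))
uv0=np.array([[356,85],[409,86],[405,387],[360,386]])/s
loc=[[-.025,.155,.045],[.025,.155,.045],[.025,-.155,.045],[-.025,-.155,.045]]
uv=refine(r,uv0); print((uv*s).round(1).tolist())
print("rail raw",fit(r,uv0,loc,[.44,.2,-.03]),"ref",fit(r,uv,loc,[.44,.2,-.03]))
# pocket mouth corners as a check (800 px)
q,_=fit(r,uv,loc,[.44,.2,-.03]); 
rot=R.from_euler("z",q[2]).as_matrix()
im=cv2.resize(r["pixels"][:,:,::-1],(1536,1152),interpolation=cv2.INTER_CUBIC)
def draw(im,r,P,col):
    p=(w2p(r,P)*3).astype(int); cv2.polylines(im,[p],True,col,1)
for y in (-.12,-.06,0,.06,.12):
    L=np.array([[-.019,y-.014,.045],[.019,y-.014,.045],[.019,y+.014,.045],[-.019,y+.014,.045]]); draw(im,r,L@rot.T+[q[0],q[1],0],(0,0,255))
draw(im,r,np.array(loc)@rot.T+[q[0],q[1],0],(255,0,0))
a=im[140:760,640:820]
r=np.load("wb.npy",allow_pickle=True).item()
uv0=np.array([[336,89],[452,91],[437,394],[342,392]])/s
locb=[[-.055,.163,.041],[.055,.163,.041],[.055,-.163,.041],[-.055,-.163,.041]]
uv=refine(r,uv0); print((uv*s).round(1).tolist())
print("bin raw",fit(r,uv0,locb,[.43,-.22,-.1]),"ref",fit(r,uv,locb,[.43,-.22,-.1]))
qb,_=fit(r,uv0,locb,[.43,-.22,-.1]); rot=R.from_euler("z",qb[2]).as_matrix()
im=cv2.resize(r["pixels"][:,:,::-1],(1536,1152),interpolation=cv2.INTER_CUBIC)
draw(im,r,np.array(locb)@rot.T+[qb[0],qb[1],0],(255,0,0))
# block cork-face outline, for x offsets
cen=np.array([[392,130],[400,190],[388,258],[386,308],[392,365]])/s
for k,(y,sg) in enumerate(zip((.124,.062,0,-.062,-.124),(-1,1,-1,1,-1))):
    z=np.array([0,sg*.7071,.7071]); v=np.array([0,.7071,-.7071*sg])
    c=np.array([0,y,.0401]); 
    pw=p2w(r,cen[k],.052)[0]; bx=(rot.T@(pw-[qb[0],qb[1],0]))[0]
    c[0]=bx; print(k,bx.round(4))
    L=[c+z*.017+a_*np.array([.03,0,0])+b*v*.017 for a_,b in((-1,-1),(1,-1),(1,1),(-1,1))]
    draw(im,r,np.array(L)@rot.T+[qb[0],qb[1],0],(0,0,255))
b=im[140:780,630:890]
H=600; b=cv2.resize(b,(260*H//640,H)); a=cv2.resize(a,(180*H//620,H)); cv2.imwrite("pics/fit.png",np.hstack([a,b]))
E
```

```text
tcp px [[396.3 374.5]]
[[354.0, 83.9000015258789], [407.8999938964844, 84.9000015258789], [404.20001220703125, 386.1000061035156], [360.0, 385.8999938964844]]
rail raw (array([ 0.44679934,  0.20320561, -0.03488239]), np.float64(0.2592784140603044)) ref (array([ 0.44587609,  0.20406811, -0.03160069]), np.float64(0.2630941123815944))
[[335.1000061035156, 87.0], [450.70001220703125, 88.80000305175781], [436.8999938964844, 393.70001220703125], [341.6000061035156, 391.70001220703125]]
bin raw (array([ 0.43638011, -0.22530369, -0.11446469]), np.float64(3.2265897552460387)) ref (array([ 0.43582597, -0.2238951 , -0.11232214]), np.float64(2.8227476747824483))
0 -0.0013
1 0.0073
2 -0.0036
3 -0.005
4 0.0023
```

View pics/fit.png

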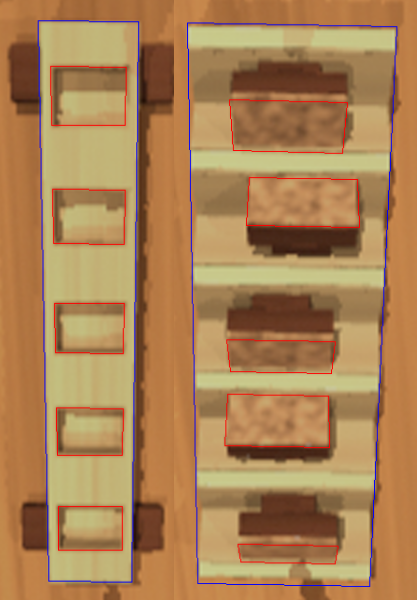

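```bash
cat >> h.py <<'E'
RAIL=np.array([.4459,.2039,-.032]); BIN=np.array([.4360,-.2243,-.113]); GZ=.011   # TCP below block centre
def loc2w(q,p): return R.from_euler("z",q[2]).apply(p)+[q[0],q[1],0]
def pick_pose(bx,by,sg):
    o=ori(BIN[2],-sg*np.pi/4); z=R.from_quat(o).as_matrix()[:,2]
    return loc2w(BIN,[bx,by,.0401])+z*GZ, o
BL=[(-.0013,.124,-1),(.0073,.062,1),(-.0036,0,-1),(-.005,-.062,1),(.0023,-.124,-1)]
up=lambda p,d: np.array(p)+[0,0,d]
def pock(k,z=.048): return loc2w(RAIL,[0,-.12+.06*k,z-GZ]), ori(RAIL[2])
E
python3 - <<'E'
from h import *
f=lambda a: None if a is None else a.round(2).tolist()
for b in BL:
    p,o=pick_pose(*b); print(p.round(3),f(ctrl.solve_ik(p,o)),f(ctrl.solve_ik(up(p,.12),o)))
for k in range(5):
    p,o=pock(k); print(f(ctrl.solve_ik(p,o)),f(ctrl.solve_ik(up(p,.15),o)))
E
```

```text
[ 0.45  -0.093  0.032] [0.23, 0.69, 0.44, 2.08, -1.01, 1.23, 1.29] [-0.13, 0.63, 0.94, 2.06, -1.02, 1.55, 1.25]
[ 0.449 -0.171  0.032] [-0.77, 0.67, 0.57, 2.22, 0.58, 0.73, -0.88] [-0.82, 0.41, 0.62, 2.19, 0.61, 1.0, -0.76]
[ 0.433 -0.216  0.032] [0.23, 0.87, 0.73, 1.92, -1.01, 1.5, 1.45] [0.11, 0.73, 0.93, 1.89, -0.94, 1.67, 1.36]
[ 0.423 -0.293  0.032] [-0.74, 0.79, 0.86, 2.3, 0.52, 0.43, -0.62] [-0.7, 0.39, 0.76, 2.26, 0.74, 0.81, -0.66]
[ 0.425 -0.34   0.032] [0.41, 0.97, 0.75, 1.68, -0.95, 1.63, 1.46] [0.33, 0.85, 0.89, 1.66, -0.9, 1.79, 1.4]
[-1.01, 0.43, 0.82, 2.27, -0.54, 0.64, 0.18] [-1.18, 0.07, 0.91, 2.15, -0.07, 0.95, -0.26]
[-0.93, 0.39, 0.58, 2.23, -0.36, 0.62, -0.12] [-1.19, 0.11, 0.8, 2.11, -0.1, 0.95, -0.36]
[-0.92, 0.39, 0.43, 2.17, -0.27, 0.63, -0.33] [-1.19, 0.16, 0.7, 2.06, -0.13, 0.96, -0.45]
[-0.95, 0.42, 0.36, 2.11, -0.24, 0.65, -0.46] [-1.18, 0.21, 0.61, 2.0, -0.15, 0.97, -0.53]
[-0.99, 0.46, 0.31, 2.03, -0.22, 0.68, -0.57] [-1.17, 0.27, 0.52, 1.92, -0.16, 0.99, -0.62]
```

```bash
cat >> h.py <<'E'
def st(t=""):
    o=observe(); print(t,"t",round(o["clock"],1),"p",o["position"].round(4).tolist(),"gap",round(o["finger_gap"],4),"ff",round(float(o["finger_force"]),1),"F",o["contact_force"].round(1).tolist(),flush=True)
def pick(k,off=(0,0,0)):
    p,o=pick_pose(*BL[k]); p=p+np.array(off)
    ctrl.command_gripper(.094); ctrl.move_ptp(up(p,.11),o)
    hit=ctrl.servo_line(p,.12,o,threshold=8); st(f"down hit={hit}")
    if hit: return False
    ctrl.command_gripper(.04,35); st("grip")
    ctrl.servo_line(up(p,.13),.15,o); st("lift")
    return .055<observe()["finger_gap"]<.066
E
python3 - <<'E'
from h import *
print(pick(1))
p,o=pock(4); ctrl.move_ptp(up(p,.12),o); st(); ctrl.servo_line(up(p,.045),.15); r=shot("wrist","held1"); np.save("h1.npy",r,allow_pickle=True)
st()
E
```

```text
down hit=False t 6.4 p [0.4497, -0.1713, 0.0328] gap 0.0941 ff 0.0 F [-0.2, 1.0, 0.8]
grip t 7.0 p [0.4494, -0.1712, 0.0324] gap 0.0595 ff 35.0 F [-0.3, 1.8, 3.7]
lift t 8.1 p [0.4491, -0.1712, 0.1618] gap 0.0598 ff 35.0 F [0.5, -0.5, -0.5]
True
 t 9.8 p [0.4499, 0.3228, 0.1567] gap 0.0597 ff 35.0 F [0.1, -0.1, 0.2]
 t 10.5 p [0.4503, 0.324, 0.0829] gap 0.0599 ff 35.0 F [-0.8, 0.2, 0.1]
```

View pics/held1.png

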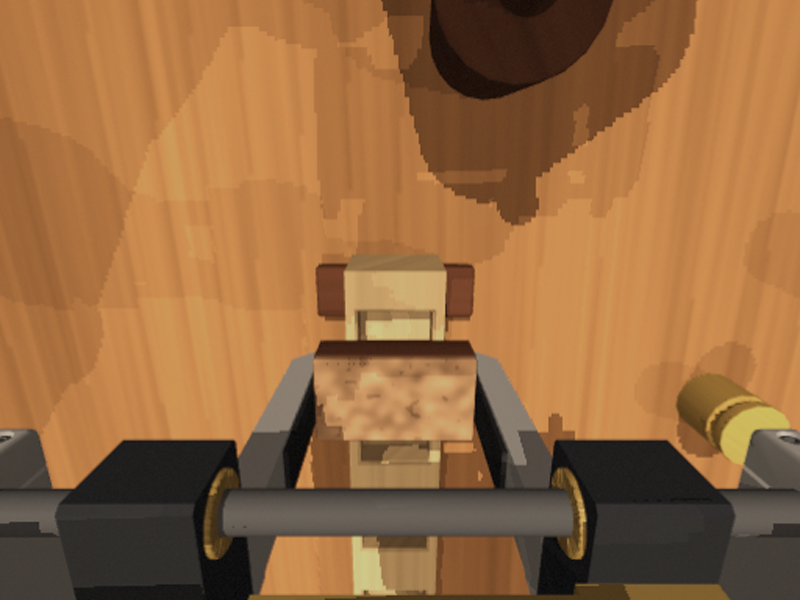

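The block is held level over pocket 4, with cork corners at (314,356), (476,356), (474,440) and (316,440). I check the offset, then insert.

```bash
cat >> h.py <<'E'
def held_off(r,corners800):
    """cork centre relative to TCP in rail frame"""
    o=observe(); z=o["position"][2]+GZ+.017
    w=p2w(r,np.array(corners800)/1.5625,z)
    return R.from_euler("z",-RAIL[2]).apply(w-o["position"]).round(4)
def insert(k,dxy=(0,0)):
    p,o=pock(k); d=R.from_euler("z",RAIL[2]).apply([*dxy,0]); p=p+d
    ctrl.servo_line(up(p,.02),.1,o); 
    hit=ctrl.servo_line(up(p,.0005),.04,o,threshold=9); st(f"insert hit={hit}")
    return hit
E
python3 - <<'E'
from h import *
r=np.load("h1.npy",allow_pickle=True).item()
print(held_off(r,[[314,356],[476,356],[474,440],[316,440]]).tolist())
insert(4)
E
```

```text
[[-0.0295, 0.0192, 0.028], [0.0286, 0.0192, 0.028], [0.0296, -0.0154, 0.028], [-0.0305, -0.0154, 0.028]]
insert hit=False t 11.5 p [0.4498, 0.3238, 0.0374] gap 0.0598 ff 35.0 F [-0.6, -0.7, -0.0]
```

```bash
cat >> h.py <<'E'
def release():
    ctrl.command_gripper(.085); p=observe()["position"]; ctrl.servo_line(up(p,.1),.2)
E
python3 - <<'E'
from h import *
release(); st()
ctrl.move_ptp([.455,.24,.25],ori(RAIL[2])); r=shot("wrist"); np.save("c1.npy",r,allow_pickle=True)
im=cv2.resize(r["pixels"][:,:,::-1],None,fx=3,fy=3,interpolation=cv2.INTER_CUBIC)
q=RAIL
def draw(P,c): cv2.polylines(im,[(w2p(r,loc2w(q,np.array(P)))*3).astype(int)],True,c,1)
draw([[-.03,.103,.065],[.03,.103,.065],[.03,.137,.065],[-.03,.137,.065]],(0,0,255))
draw([[-.025,-.155,.045],[.025,-.155,.045],[.025,.155,.045],[-.025,.155,.045]],(255,0,0))
cv2.imwrite("pics/c1.png",im[100:700,500:1050])
shot("top","top1"); 
E
```

```text
t 12.8 p [0.4493, 0.3237, 0.1368] gap 0.0851 ff 0.0 F [0.1, -0.5, -0.3]
```

View pics/c1.png

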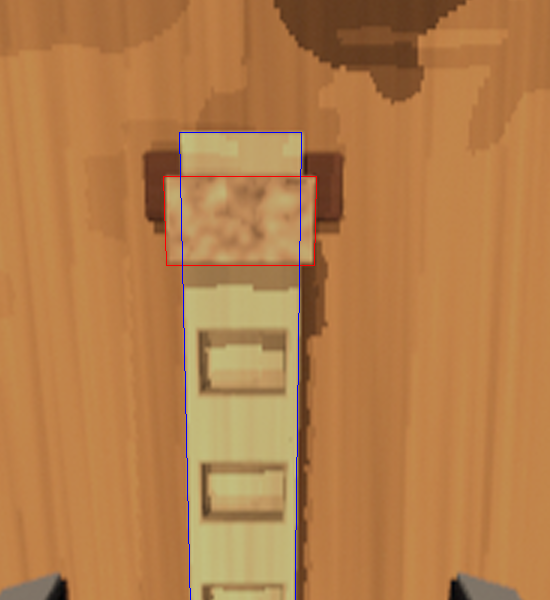

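Block 1 is seated exactly where predicted (red outline around (240,220) in the crop). I automate the rest, comparing the bin with the reference view before each pick and stopping on any anomaly.

```bash
cat >> h.py <<'E'
def bin_changed(todo):
    ctrl.move_ptp([.44,-.22,.33],ori(-.1)); r=shot("wrist"); r0=np.load("wb.npy",allow_pickle=True).item()
    d={}
    for k in todo:
        u,v=w2p(r0,loc2w(BIN,[BL[k][0],BL[k][1],.05]))[0].astype(int)
        s=np.s_[v-14:v+15,u-24:u+25]
        a,b=[cv2.GaussianBlur(x["pixels"],(0,0),1.5)[s].astype(float) for x in (r,r0)]; d[k]=round(np.abs(a-b).mean(),1)
    print("bin diff",d,flush=True); return d
def cycle(k,pk,todo):
    d=bin_changed(todo)
    if d[k]>12: print("moved?",k); return False
    if not pick(k): print("pick bad"); return False
    p,o=pock(pk); ctrl.move_ptp(up(p,.12),o); ctrl.servo_line(up(p,.045),.15); st("above"); shot("wrist",f"held_{k}")
    if not .055<observe()["finger_gap"]<.066: print("lost"); return False
    if insert(pk): return False
    release(); return True
E
python3 - <<'E'
from h import *
print(cycle(3,3,[0,2,3,4]) and cycle(2,2,[0,2,4]))
E
```

```text
bin diff {0: np.float64(0.9), 2: np.float64(0.6), 3: np.float64(0.7), 4: np.float64(1.1)}
down hit=False t 17.6 p [0.4235, -0.2931, 0.0328] gap 0.0941 ff 0.0 F [0.5, 0.8, 0.3]
grip t 18.2 p [0.4232, -0.293, 0.0324] gap 0.0596 ff 35.0 F [0.4, 2.8, 4.0]
lift t 19.2 p [0.4229, -0.293, 0.1618] gap 0.0597 ff 35.0 F [0.7, -0.5, 0.6]
above t 21.9 p [0.4483, 0.2637, 0.0824] gap 0.0597 ff 35.0 F [-0.4, 0.0, 0.4]
insert hit=False t 22.9 p [0.4479, 0.2638, 0.0374] gap 0.0598 ff 35.0 F [-0.5, 0.1, -1.0]
bin diff {0: np.float64(1.3), 2: np.float64(1.4), 4: np.float64(1.8)}
down hit=False t 29.3 p [0.4335, -0.2165, 0.0328] gap 0.0936 ff 0.0 F [0.2, 0.4, 0.2]
grip t 29.9 p [0.4334, -0.2161, 0.0324] gap 0.0598 ff 35.0 F [0.9, -0.8, 0.7]
lift t 31.0 p [0.4331, -0.2158, 0.1616] gap 0.0596 ff 35.0 F [0.3, 0.2, -0.1]
above t 33.3 p [0.4463, 0.2035, 0.0823] gap 0.0598 ff 35.0 F [0.1, 0.9, -0.8]
insert hit=True t 34.2 p [0.4457, 0.2039, 0.0378] gap 0.0596 ff 35.0 F [1.6, 0.6, 1.0]
False
```

```bash
python3 - <<'E'
from h import *
release()
ctrl.move_ptp([.455,.16,.28],ori(RAIL[2])); r=shot("wrist")
im=cv2.resize(r["pixels"][:,:,::-1],None,fx=3,fy=3,interpolation=cv2.INTER_CUBIC)
for y in (0,.06,.12):
    L=np.array([[-.03,y-.017,.065],[.03,y-.017,.065],[.03,y+.017,.065],[-.03,y+.017,.065]])
    cv2.polylines(im,[(w2p(r,loc2w(RAIL,L))*3).astype(int)],True,(0,0,255),1)
cv2.imwrite("pics/c2.png",im[60:660,500:1050])
E
```

```text
(no output)
```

View pics/c2.png

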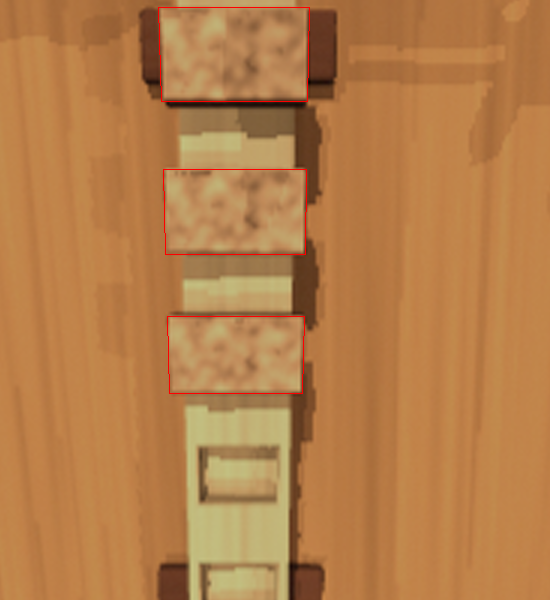

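All three corks sit exactly on the predicted outlines, at (235,55), (235,212) and (235,355) in the crop, so the contact was the head meeting the rail. On to the last two blocks, accepting a hit that comes in the last millimetre.

```bash
sed -i 's/    if insert(pk): return False/    if insert(pk) and observe()["position"][2]>.0387: return False/' h.py; python3 - <<'E'
from h import *
print(cycle(0,1,[0,4]) and cycle(4,0,[4]))
ctrl.move_ptp([.455,.12,.3],ori(RAIL[2])); r=shot("wrist")
im=cv2.resize(r["pixels"][:,:,::-1],None,fx=3,fy=3,interpolation=cv2.INTER_CUBIC)
for y in (-.12,-.06,0,.06,.12):
    L=np.array([[-.03,y-.017,.065],[.03,y-.017,.065],[.03,y+.017,.065],[-.03,y+.017,.065]])
    cv2.polylines(im,[(w2p(r,loc2w(RAIL,L))*3).astype(int)],True,(0,0,255),1)
cv2.imwrite("pics/c3.png",im[30:930,500:1500][::1,::1][:, :].copy() if 0 else cv2.resize(im[0:1000,450:1530],None,fx=.6,fy=.6,interpolation=cv2.INTER_AREA)); np.save("c3.npy",r,allow_pickle=True)
E
```

```text
bin diff {0: np.float64(1.3), 4: np.float64(2.4)}
down hit=False t 40.0 p [0.4498, -0.0933, 0.0328] gap 0.0941 ff 0.0 F [0.1, 0.8, -1.0]
grip t 40.7 p [0.4496, -0.0932, 0.0324] gap 0.0601 ff 35.0 F [1.2, -0.4, 0.5]
lift t 41.7 p [0.4493, -0.093, 0.1617] gap 0.0599 ff 35.0 F [-1.1, -0.2, -0.6]
above t 43.8 p [0.4443, 0.1435, 0.0823] gap 0.0596 ff 35.0 F [0.2, 0.1, 0.7]
insert hit=True t 44.7 p [0.4438, 0.1439, 0.0378] gap 0.0597 ff 35.0 F [1.7, 0.6, 3.3]
bin diff {4: np.float64(3.7)}
down hit=False t 50.1 p [0.4253, -0.3405, 0.0329] gap 0.0936 ff 0.0 F [0.1, 0.2, 0.3]
grip t 50.7 p [0.4252, -0.3401, 0.0324] gap 0.0597 ff 35.0 F [0.3, -0.6, 2.1]
lift t 51.8 p [0.425, -0.3396, 0.1615] gap 0.0597 ff 35.0 F [-0.6, 0.2, -0.9]
above t 54.0 p [0.4424, 0.0835, 0.0823] gap 0.0597 ff 35.0 F [1.0, -0.7, 0.9]
insert hit=True t 55.0 p [0.4419, 0.084, 0.0378] gap 0.0601 ff 35.0 F [0.9, 1.0, 1.6]
True
```

View pics/c3.png

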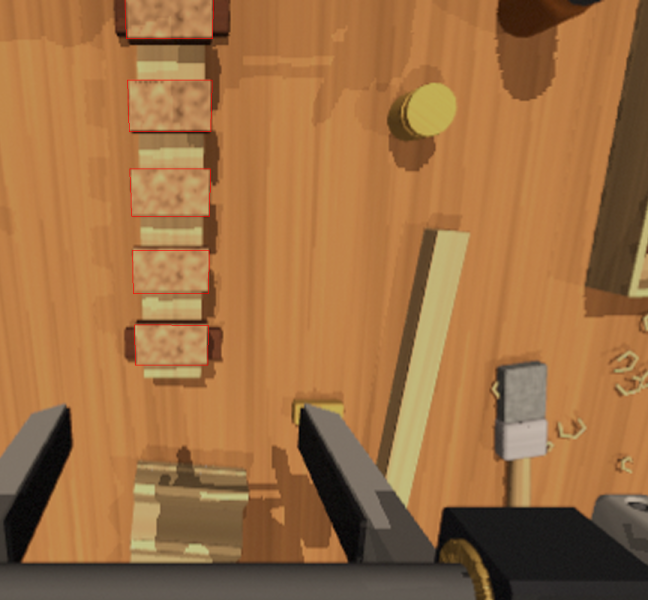

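All five blocks lie on their predicted outlines. The bar is still at about (428,370) in this crop, and the weight at (430,110). Next I measure the bar and weight from above.

```bash
python3 - <<'E'
from h import *
ctrl.move_ptp([.62,-.02,.36],ori(-.03)); r=shot("wrist","w_bar"); np.save("wbar.npy",r,allow_pickle=True)
print([(round(d["p"],2),np.round(d["rect"]).tolist()) for d in imaging.recognise("weight","wrist")],[(round(d["p"],2),np.round(d["rect"]).tolist()) for d in imaging.recognise("bar","wrist")])
E
```

```text
[(0.18, [116.0, 1.0, 176.0, 118.0])] [(0.71, [264.0, 38.0, 295.0, 212.0])]
```

View pics/w_bar.png

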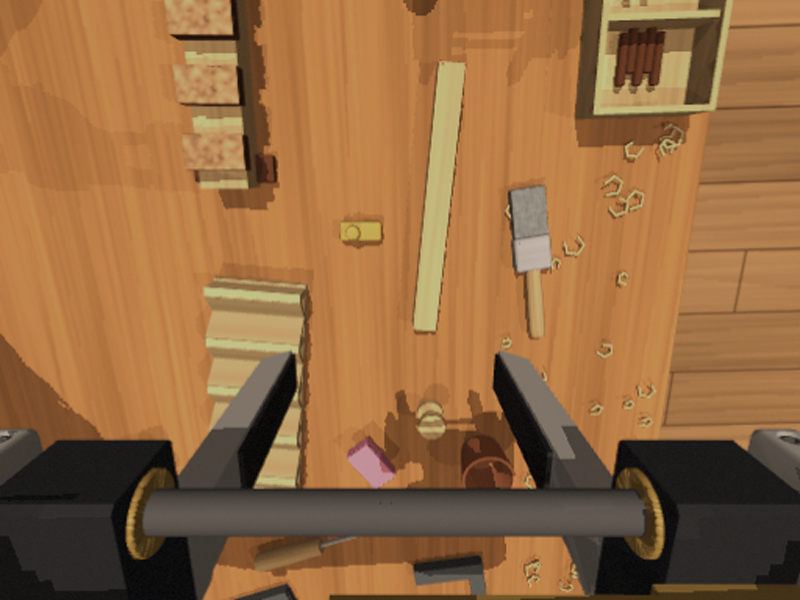

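The bar's top corners are (438,62), (465,63), (436,331) and (415,331). The plane (360,232) and brush (530,230) are clear of the fingers. Picking it up.

```bash
python3 - <<'E'
from h import *
r=np.load("wbar.npy",allow_pickle=True).item(); s=1.5625
uv0=np.array([[438,62],[465,63],[436,331],[415,331]])/s
loc=[[-.014,.145,.028],[.014,.145,.028],[.014,-.145,.028],[-.014,-.145,.028]]
a=fit(r,uv0,loc,[.66,.02,-.09]); b=fit(r,refine(r,uv0),loc,[.66,.02,-.09]); print(a,b)
q=b[0] if b[1]<1.5 else a[0]; assert min(a[1],b[1])<2
o=ori(q[2]); p=np.array([q[0],q[1],.004])
ctrl.command_gripper(.06); ctrl.move_ptp(up(p,.08),o)
print(ctrl.servo_line(p,.08,o,threshold=8)); st("at bar")
ctrl.command_gripper(.015,35); st("grip")
ctrl.servo_line(up(p,.15),.12,o); st("lift")
if .024<observe()["finger_gap"]<.032:
    t=loc2w(RAIL,[0,0,.069]); to=ori(RAIL[2])
    ctrl.move_ptp(up(t,.09),to); ctrl.servo_line(up(t,.03),.1,to); st("above"); 
    shot("wrist","bar_above"); shot("side","side_bar")
E
```

```text
(array([ 0.66664281,  0.02041937, -0.0995541 ]), np.float64(0.7783627316847515)) (array([ 0.66563178,  0.02128325, -0.10717969]), np.float64(1.0190421812938553))
False
at bar t 60.8 p [0.666, 0.0213, 0.0045] gap 0.0602 ff 0.0 F [-0.7, 0.3, 0.6]
grip t 61.4 p [0.6657, 0.0213, 0.0041] gap 0.0277 ff 35.0 F [0.5, 0.5, 1.4]
lift t 62.8 p [0.6652, 0.0213, 0.1532] gap 0.0281 ff 35.0 F [0.7, -0.3, -0.1]
above t 64.7 p [0.4463, 0.2037, 0.0993] gap 0.028 ff 35.0 F [-0.6, 1.0, 0.0]
```

View pics/bar_above.png

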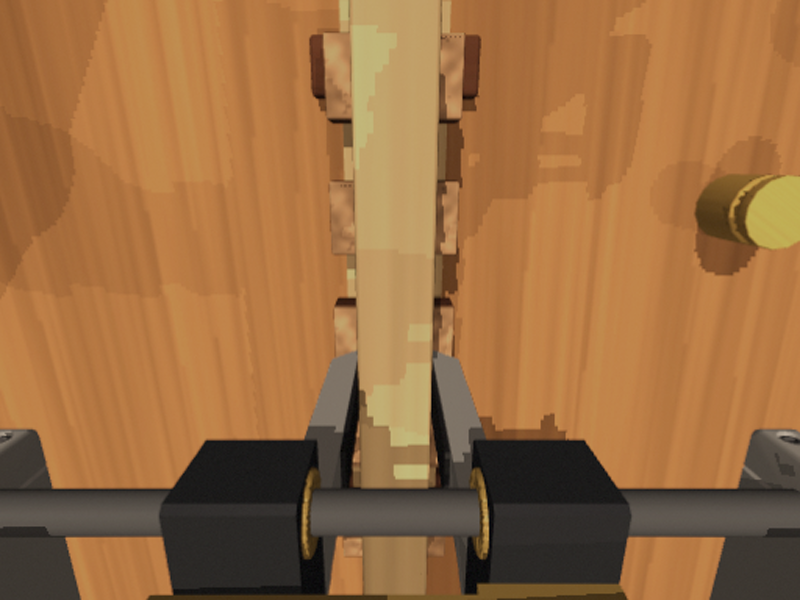

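The bar runs straight down column 396, centred over the corks with no visible tilt. Lowering, releasing, then looking at the weight.

```bash
python3 - <<'E'
from h import *
t=loc2w(RAIL,[0,0,.069]); to=ori(RAIL[2])
print(ctrl.servo_line(up(t,.0005),.03,to,threshold=6)); st("placed")
ctrl.command_gripper(.06); ctrl.servo_line(up(t,.12),.15,to)
ctrl.move_ptp([.56,.19,.30],to); ctrl.hold(.2); r=shot("wrist","w_wt"); np.save("wwt.npy",r,allow_pickle=True)
for q in("weight","bar"): print([(round(d["p"],2),np.round(np.array(d["rect"])*1.5625).tolist()) for d in imaging.recognise(q,"wrist")])
E
```

```text
False
placed t 65.9 p [0.446, 0.2039, 0.0697] gap 0.0276 ff 35.0 F [0.5, -0.6, -0.4]
[(0.77, [462.0, 169.0, 509.0, 205.0])]
[(0.56, [230.0, 71.0, 290.0, 403.0])]
```

View pics/w_wt.png

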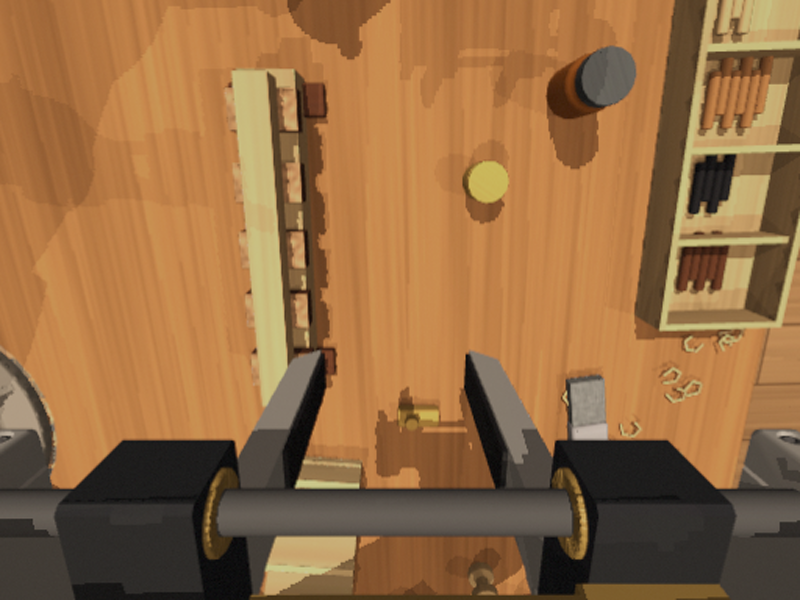

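The bar lies on the corks along columns 233–290, and the weight's top is at (487,182). I check the bar's pose, then pick the weight.

```bash
python3 - <<'E'
from h import *
r=np.load("wwt.npy",allow_pickle=True).item(); s=1.5625
w=p2w(r,np.array([[233,71],[268,71],[246,225],[281,225]])/s,.093)
print("bar edge pts in rail",R.from_euler("z",-RAIL[2]).apply(w-[RAIL[0],RAIL[1],0]).round(4).tolist())
p=p2w(r,np.array([487,182])/s,.042)[0]; p[2]=.006; print(p)
o=ori(RAIL[2]); ctrl.command_gripper(.075)
ctrl.move_ptp(up(p,.1),o); print(ctrl.servo_line(p,.08,o,threshold=8)); st("at")
ctrl.command_gripper(.02,55); st("grip"); ctrl.servo_line(up(p,.17),.15,o); st("lift")
if .034<observe()["finger_gap"]<.042:
    t=loc2w(RAIL,[0,0,.0995]); ctrl.move_ptp(up(t,.08),o); ctrl.servo_line(up(t,.02),.1,o); st("above"); r=shot("wrist","wt_above"); shot("side","wt_side")
E
```

```text
bar edge pts in rail [[-0.0117, 0.1443, 0.093], [0.0152, 0.1444, 0.093], [-0.0127, 0.0272, 0.093], [0.0168, 0.0273, 0.093]]
[0.64566507 0.25843511 0.006     ]
False
at t 71.3 p [0.646, 0.2586, 0.0066] gap 0.0752 ff 0.0 F [0.9, -0.4, 0.2]
grip t 72.0 p [0.6459, 0.2584, 0.0061] gap 0.0374 ff 55.0 F [1.8, -0.7, 0.5]
lift t 73.3 p [0.6451, 0.2583, 0.1749] gap 0.0372 ff 55.0 F [0.1, -0.0, -3.4]
above t 74.9 p [0.4464, 0.2039, 0.1198] gap 0.037 ff 55.0 F [0.1, 0.1, -4.6]
```

View pics/wt_above.png

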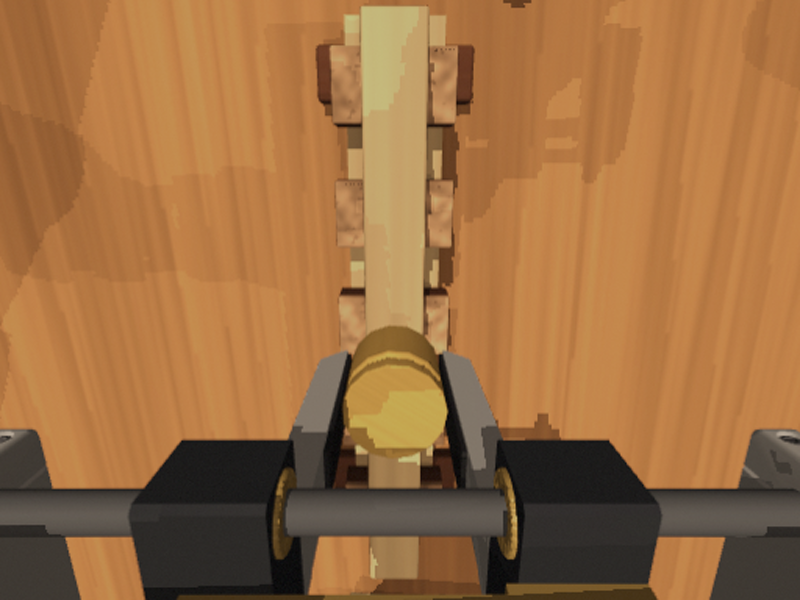

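The weight hangs upright at (396,400), centred over the bar's middle. Lowering it and releasing gently, then a final check.

```bash
python3 - <<'E'
from h import *
o=ori(RAIL[2]); t=loc2w(RAIL,[0,0,.0995])
hit=ctrl.servo_line(up(t,-.001),.02,o,threshold=2.5); st(f"down {hit}")
ctrl.hold(.3); ctrl.command_gripper(.075); ctrl.servo_line(up(t,.13),.1,o)
ctrl.move_ptp([.56,.15,.32],o); ctrl.hold(.5)
a=shot("wrist")["pixels"]; b=shot("side")["pixels"][100:260,150:350]
np.save("fin.npy",a)
im=np.vstack([cv2.resize(a[0:230,60:460],(480,276),interpolation=cv2.INTER_CUBIC),cv2.resize(b,(480,324)[::1],interpolation=cv2.INTER_CUBIC)])
cv2.imwrite("pics/final.png",im[:,:,::-1]); st()
E
```

```text
down True t 76.0 p [0.4458, 0.2038, 0.099] gap 0.0374 ff 55.0 F [-0.9, -0.3, 7.1]
 t 79.7 p [0.5599, 0.1501, 0.32] gap 0.0749 ff 0.0 F [-0.2, 0.5, 0.4]
```

View pics/final.png

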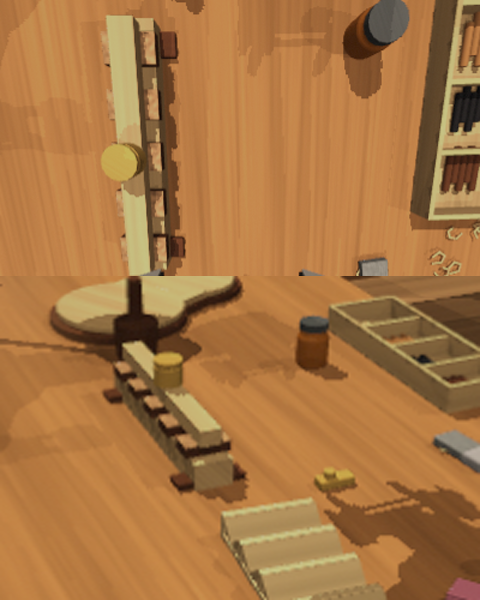

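The final view shows the weight upright at the bar's middle (168,372 in the lower half), the bar level on five corks, and the visible troughs of the bin empty.

```bash
python3 -c "
from h import *
print(ctrl.close_job())"
```

```text
the job is handed in; nothing more can be done
None
```

I handed the job in: all five blocks looked seated cork up in the rail, with the bar level on them and the brass weight upright at its middle; the hand-in returned no verdict.

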